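# Set the length stop of a saw jig and load a spindle against it

## Robot

A 6-joint arm with a two-finger parallel gripper is mounted at the origin on a cart in front of the work surface, level with it; the furniture and walls round the work are solid. World frame = base frame: x ahead of the robot, y to its left, z up, the work surface at z = 0. Lengths are in m, angles in degrees, forces in N, time in s.
With the tool pointing down it reaches from about 0.375 to 0.9 m from the base axis. Payload 3.1 kg.
Tool frame: the origin (TCP) lies on the centre line of the jaws, within the pads' length; the fingertips stand 17 mm ahead of it and the grasp point (between the pads) lies 2 mm behind it; z points along the fingers, y is the line along which they close (so a half turn about z gives the same grasp; the last joint's range is limited). The gripper opens to 87 mm and grips with 3 to 60 N. Pads are 19 mm wide; open, the fingers measure 117 mm over their backs; the gripper's body (75 mm by 190 mm) begins 51 mm behind the grasp point.
Start: joints at [66.836, 30.224, 82.088, -0, 67.689, -10.227], TCP at [0.14, 0.609, 0.24] pointing down, gripper open.
Joint ranges: [-176.69, 176.69], [-43.24, 126.21], [12.49, 139.97], [-82, 262], [0, 151.66], [-163.58, 163.58]. Speed limits (degrees/s): [159.86, 159.86, 180, 180, 180, 180].

## Interface

Orientations are given as a 3x3 rotation matrix whose columns are the frame's x, y, z axes.
In Python, from rig import bot, imaging, finder gives the robot as it stands. The module is installed in compiled form; this text tells all that it offers.
- The arm moves only by the tool play_rows, never from a script. Its argument "motion" is a list that holds one entry, the list of rows, each a list of 6 numbers: the shift along the tool's x, y, z in normalised numbers (1 is 0.3 m), then the turn, a rotation vector about the tool's x, y, z in shares of 180 degrees (1.0 is 180 degrees). In form: [[[dx, dy, dz, wx, wy, wz], ...]]. A call has 1 to 8 rows; each row is the pose to reach, as a shift and turn from the pose commanded when the call began, along the tool's axes at that moment; what a row does not reach only later rows make up. A row lasts 1/12 s, in which the tool goes at most 41.7 mm and 7.16 degrees, less where a joint would pass 70% of its speed; a pose out of reach is approached as far as the arm can. No shift or turn number may pass 1 either way. A call with a gripper value outside its range is refused whole. "fingers" is the finger opening in m, from 0 to 0.087, set as the call begins (left out, the last holds). The fingers move at their own pace and stop on an object; the grip force is fixed at half the most. Time passes only in rows, so rows that repeat a pose let the fingers close. It gives the time, the measured TCP pose, the force, the opening and the grip force at its end, in the units of the state.
- bot.read_state(): the state, without advancing time (a new reading comes with each control period).
- imaging.capture(name): name is "scene" or "top"; returns a dict with "frame" (384x512x3 uint8, red, green, blue), "camera_matrix" (3x3 intrinsics, pixels), "R" (3x3) and "t" (3): a world point X has camera coordinates R X + t. Camera axes: x right, y down, z forward; pixel columns grow to the right and rows downward; lengths in m; the calibration is good to about 2 mm. A picture is of the moment at which its call begins. There is no depth.
- bot.hand_in(): hands the job in; it is judged then, once.
Trained networks look in the newest picture that a camera, given by its name, has taken for a name from the list of things; names that differ only in an ending like _2 or _b are one class to them, and where a whole thing is asked for, a point or a joint stands for the part that bears it (a point fixed in the world has none). Each returns a list of dicts, best first, with "confidence" (0 to 1); they miss things now and then, are a little off and sometimes report something else, mostly with a low value. They report only what shows in the picture. A call takes as long as a camera call. They do not tell look-alikes from the thing itself.
- finder.recognise(camera, name): "at" ([x, y, z] in m, in world coordinates, good to about 4 mm: the middle of the surface that is visible of it).
- finder.outline_of(camera, name): "pixels" (384x512 bool, what is visible of it).
The state is a dict: "time_s": time; "joint_positions": joint angles; "qvel": joint speeds; "tau": joint torques, N m; "position": TCP position; "tcp_rot": TCP orientation; "force": force on the tool from outside, world axes, zero at the start; "moment": the same for the moment, N m; "opening": opening from 0.0 (shut) to 1.0 (fully open); "grasp_force": force on a finger pad.
Only numpy, scipy, OpenCV 4.12 (cv2) and the standard library are available. Lean on these libraries where they do the work, as an engineer would, in place of code of your own. Each camera call takes 0.05 s, during which the arm holds its last target. There are 200 camera calls.

## Task

Set the saw jig's length stop to the red rider: pull the spring plunger, slide the blue sleeve along, and let the pin drop fully home in the hole at the red rider, finding the hole by feel and never forcing the pin sideways. Then lay the square spindle bar in the jig's channel and bring its end gently up against the stop plate, so that it is ready to saw; leave the things standing round the jig alone.

Things in the scene. Friction and masses are not known exactly. Their poses are not given: they have to be found in the camera images.
- jig: bench saw jig for door-handle spindles, screwed down: grey base plate 94 x 300 x 8 mm, along y a square tube rail 25 mm wide, top at z = 39 mm, four round 10 mm holes in its top. Origin at bench level under the rail, mid length; x points away from the robot's side, y along the rail to its left. Mitre block at the -y end; end bracket, 46 mm high, at y = 129 to 147. Riders on a strip at x = -38.
- channel (a point): axis point of a bar lying in the jig's channel, in the 48 mm gap that is open for fingers between the mitre block (44 mm wide, from 24 to 70 mm on the -y side) and the bar rest (40 mm wide, from 24 to 31 mm on the +y side). Channel along the jig's y in both: 12 mm wide, floor at z = 50 mm (5 mm below this point), walls flaring from z = 57 to 22 mm wide at the top, z = 64. Axes as the jig's.
- sleeve (a joint): slide of the blue square sleeve (33 mm wide, 80 mm long, top at z = 43 mm) on the rail, m: about 0 in the parking hole, where it starts locked; grows as it moves in the jig's -y direction to the mitre block, up to 0.070. It takes about 1.5 N with the pin pulled, 4 N with the pin riding on the rail. Three more holes follow the parking hole at unequal spacings of 20 to 25 mm, each near one rider.
- plunger (a joint): lift of the spring plunger, m: 0 = home (8 mm pin 7 mm deep in a hole, sleeve locked with 1 mm play either way), 0.007 = pin riding on the rail, 0.013 = fully pulled. The spring pulls it down with 6 N at 0, 11 N at 0.013. Let go beside a hole, the pin rides on the rail; slid within about 1 mm of a hole's centre it drops in and locks. More than 20 N on the pin harms it.
- knob (a point): middle of the plunger's black pull knob (red dot on top), on the pin axis: upright cylinder 28 mm in diameter, straight side from 8 mm below to 8 mm above this point, top 11 mm above, underside 15 mm below; 18 mm below it (when home) is the top of a steel housing 19 mm wide. Rises with the plunger; z = 84 mm when home. Axes as the jig's.
- pointer (a point): tip of the sleeve's brass pointer, at the same y along the rail as the pin, 30 mm towards the robot's side. Axes as the jig's.
- stop_face (a point): middle of the face of the stop plate, which looks to the jig's -y: on the channel's line, 45 mm from the pin axis towards the mitre block, z = 55 mm (mid height of a bar in the channel). The steel plate is 32 mm wide, 8 mm thick, from the sleeve's top to z = 64 mm. The bar should not press on it with more than 20 N. Axes as the jig's.
- rider_red: red plastic rider, 13 x 8 x 16 mm, on the rule strip, origin under its middle; it marks the hole to use. Set by eye: the true hole lies up to 6 mm along the rail from it, to either side. The three riders stand in any order.
- rider_yellow: yellow rider, as the red one, for another length.
- rider_blue: blue rider, as the red one, for another length.
- spindle_mid (a point): centre of the loose steel spindle bar, 10 x 10 x 130 mm, about 100 g, its long axis along its y; at the start it lies flat on the bench on the robot's side of the jig. Its two ends are alike.
- oil: small yellow oil bottle with a red spout, 40 mm wide, 123 mm tall, standing loose behind the jig; origin under its middle.
- padlock: brass padlock 63 x 42 x 15 mm lying loose behind the jig; origin under its middle.
- cylinder: grey lock cylinder 38 x 58 x 17 mm lying loose behind the jig; origin under its middle.
- key_decoder: tall red key reader, fixed on the bench to the right of the jig, about 340 x 245 mm and 335 mm tall; origin at bench level near its middle, its sides at most 165 mm ahead of and behind it and 125 mm left and right of it. The arm starts on its far side and must go round it. (A taller machine stands left of the jig, from y = 0.36 on.)
Mind the look-alikes: they are no part of the job. There is more than one size of the oil; the one meant has the size given above.

How it is judged (in metres and radians):
On the way, in this order (a step that is already met when the one before it is completed fails the run):
1. the plunger is pulled, its pin clear of the rail (value of joint plunger above 0.0078 m), for 0.1 s.
2. the pin has dropped home in the hole at the red rider, the spindle still lying on the bench (height (world z) of spindle_mid below 0.03 m and value of joint plunger below 0.002 m and y of pointer in the frame of rider_red between -0.0085 and 0.0085 m), for 0.3 s.
At the end, for the whole second after the job is handed in: Plunger home (within 2 mm) in the hole at the red rider (pointer within 8.5 mm of it along the rail); spindle released in the channel, within 3 mm of its line and height and 0.05 rad of its direction, its end within 2 mm of the stop plate; the oil bottle stands (value of joint plunger below 0.002 m and y of pointer in the frame of rider_red between -0.0085 and 0.0085 m and y of spindle_mid in the frame of stop_face between -0.067 and -0.063 m and x of spindle_mid in the frame of stop_face between -0.003 and 0.003 m and z of spindle_mid in the frame of stop_face between -0.003 and 0.003 m and angle between the y axis of spindle_mid and the y axis of jig, either way round below 0.05 rad and angle between oil's own z axis and vertical below 0.2 rad); the robot touches nothing.
It fails at once if the plunger's pin is pressed against the rail or a hole's edge with more than 20 N (contact force between plunger and jig above 20 N).
It fails at once if the spindle is pushed against the sleeve or its stop plate with more than 20 N (contact force between spindle and sleeve above 20 N).
It fails at once if the oil bottle, padlock or lock cylinder is moved by more than 20 mm (distance of any of oil, padlock, cylinder from where it was at the start of the episode above 0.02 m).
It also fails if it takes over 59 s, if anything falls off the work surface, if the arm or the gripper's body presses on something with over 40 N, if the wrist force passes 120 N, or if a joint passes its speed limit or range.

## Working session

There is one attempt and no reset: what is moved stays moved. The work goes in short steps, Python scripts to look and compute and a tool call to move; the robot and the scene stay as the last step left them, time stands still between calls to the robot, and variables do not carry over. Pictures are saved under pics/ and viewed, at most 10 in all, crops included, and the job is handed in when it is done.

Besides the shell and the picture viewer there is one more tool, called after "Call:" as name([rows], argument=value, ...), one row to a line, values as JSON. play_rows: Moves the arm, as the interface text tells. Its arguments: {"type":"object","properties":{"motion":{"type":"array"},"fingers":{"type":"number"}},"required":["motion"]}

```bash
mkdir -p pics; cat > h.py <<'E'
import numpy as np, cv2
from rig import bot, imaging, finder
def ray(c,u,v):
    R=np.array(c["R"]);t=np.array(c["t"]);K=np.array(c["camera_matrix"])
    d=R.T@np.linalg.inv(K)@np.array([u,v,1.]);o=-R.T@t
    return o,d
def at_z(c,u,v,z):
    o,d=ray(c,u,v); return o+d*(z-o[2])/d[2]
def proj(c,X):
    p=np.array(c["camera_matrix"])@(np.array(c["R"])@np.array(X)+np.array(c["t"])); return p[:2]/p[2]
def save(c,n,crop=None,s=1):
    f=c["frame"][:,:,::-1]
    if crop: f=f[crop[1]:crop[3],crop[0]:crop[2]]
    cv2.imwrite("pics/"+n,cv2.resize(f,None,fx=s,fy=s,interpolation=cv2.INTER_CUBIC))
E
python3 - <<'E'
from h import *
a=imaging.capture("scene");b=imaging.capture("top")
f=np.vstack([a["frame"],b["frame"]])
cv2.imwrite("pics/both.png",cv2.resize(np.hstack([a["frame"],b["frame"]])[:,:,::-1],(800,300)))
save(a,"scene0.png",s=1.5);save(b,"top0.png",s=1.5)
np.set_printoptions(precision=4,suppress=True)
for cam,c in(("scene",a),("top",b)):
    print(cam,"pos",ray(c,0,0)[0],"axis",np.array(c["R"])[2])
    for n in "jig sleeve plunger knob pointer stop_face rider_red rider_yellow rider_blue spindle_mid oil padlock cylinder key_decoder".split():
        r=finder.recognise(cam,n)
        print(n,[(np.round(x["at"],3).tolist(),round(x["confidence"],2),proj(c,x["at"]).round().tolist()) for x in r[:4]])
s=bot.read_state();print(s)
E
```

```text
scene pos [-0.0257 -0.2474  0.517 ] axis [ 0.7739  0.3868 -0.5014]
jig [([0.564, 0.183, 0.023], 0.83, [205.0, 222.0]), ([0.698, 0.231, 0.015], 0.31, [216.0, 195.0])]
sleeve [([0.564, 0.268, 0.048], 0.77, [175.0, 206.0])]
plunger [([0.695, 0.314, 0.017], 0.28, [191.0, 189.0])]
knob [([0.567, 0.271, 0.087], 0.48, [172.0, 191.0])]
pointer [([0.441, 0.217, 0.01], 0.61, [162.0, 252.0]), ([0.556, 0.267, 0.04], 0.55, [173.0, 210.0])]
stop_face [([0.56, 0.267, 0.045], 0.71, [174.0, 207.0])]
rider_red [([0.56, 0.268, 0.042], 0.43, [174.0, 209.0])]
rider_yellow [([0.558, 0.27, 0.041], 0.52, [173.0, 209.0])]
rider_blue []
spindle_mid [([0.442, 0.217, 0.012], 0.56, [162.0, 251.0])]
oil [([0.696, 0.158, 0.053], 0.7, [239.0, 189.0]), ([0.713, 0.064, 0.034], 0.7, [274.0, 199.0])]
padlock [([0.699, 0.233, 0.015], 0.77, [216.0, 195.0])]
cylinder []
key_decoder []
top pos [0.5367 0.0798 0.9809] axis [ 0.0935  0.006  -0.9956]
jig [([0.582, 0.198, 0.011], 0.91, [210.0, 209.0])]
sleeve [([0.571, 0.267, 0.042], 0.66, [182.0, 212.0])]
plunger [([0.574, 0.271, 0.094], 0.39, [176.0, 210.0])]
knob [([0.572, 0
[... 427 characters left out ...]
2], 0.64, [198.0, 162.0])]
cylinder [([0.702, 0.32, 0.015], 0.49, [167.0, 164.0])]
key_decoder [([0.572, 0.266, 0.04], 0.56, [182.0, 212.0])]
{'time_s': 1.5, 'joint_positions': array([ 66.8355,  30.2237,  82.0874,  -0.0005,  67.69  , -10.2289]), 'qvel': array([ 0.0697,  0.0273,  0.0266, -0.033 ,  0.0721, -0.0158]), 'tau': array([ -0.0002, -44.0011, -17.6981,   0.0634,   0.0504,  -0.    ]), 'position': array([0.1399, 0.6091, 0.2395]), 'tcp_rot': array([[-0.9746,  0.2239, -0.    ],
       [ 0.2239,  0.9746, -0.    ],
       [-0.    , -0.    , -1.    ]]), 'force': array([ 1.0089, -0.8981,  0.3357]), 'moment': array([-0.0064, -0.0458,  0.027 ]), 'grasp_force': 0.0, 'opening': 1.0053331827023202}
```

```bash
python3 - <<'E'
import cv2
a=cv2.imread("pics/scene0.png");b=cv2.imread("pics/top0.png")
# crop jig regions at orig coords (s=1.5)
x=a[int(130*1.5):int(290*1.5),int(100*1.5):int(330*1.5)]
y=b[int(130*1.5):int(290*1.5),int(130*1.5):int(360*1.5)]
cv2.imwrite("pics/crop_scene0.png",cv2.resize(x,(800,556),interpolation=cv2.INTER_CUBIC))
cv2.imwrite("pics/crop_top0.png",cv2.resize(y,(800,556),interpolation=cv2.INTER_CUBIC))
E
```

```text
(no output)
```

View pics/both.png

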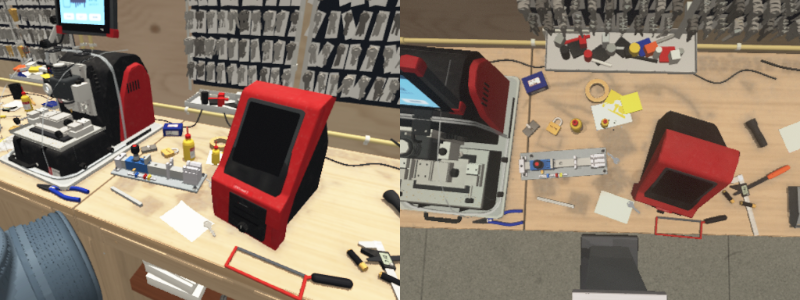

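View pics/crop_scene0.png

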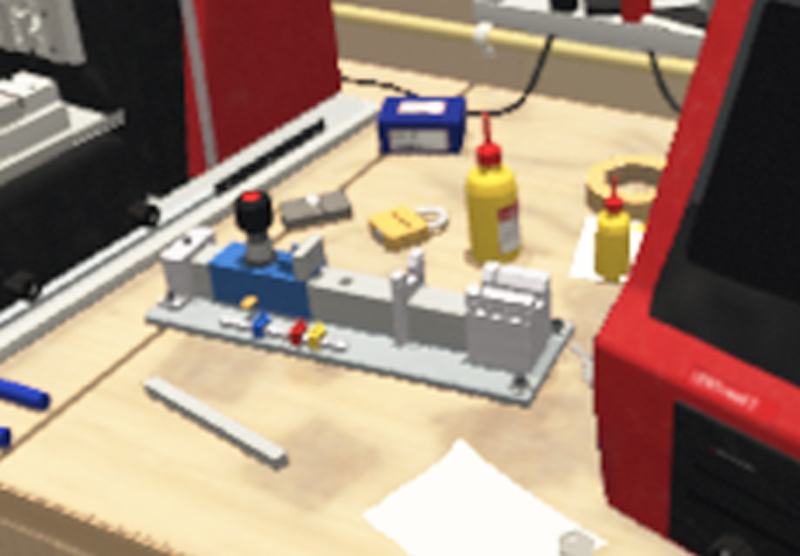

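View pics/crop_top0.png

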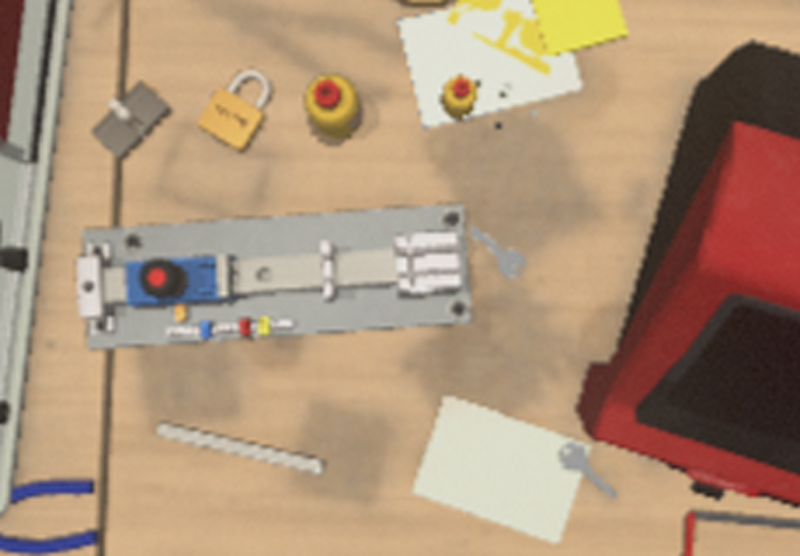

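The scene shows the jig: black knob with red dot (scene px ~172,188), blue sleeve, and riders blue/red/yellow (top px ~189/200/206, row ~224). The bar lies in front at top px ~(176,253)–(223,264). The large oil bottle is at top px (225,160) and its smaller look-alike at (262,157). The bar's look-alikes would be the keys (top px 270,202 and 295,262), which are clearly not bars. Next I'll refine with colour centroids in both cameras.

```bash
cat > meas.py <<'E'
from h import *
from scipy.optimize import least_squares
np.set_printoptions(precision=4,suppress=True)
C={k:imaging.capture(k) for k in("scene","top")}
np.save("pics/caps.npy",C,allow_pickle=True)
def blob(c,win,cond):
    x0,y0,x1,y1=win;f=c["frame"][y0:y1,x0:x1].astype(float)
    r,g,b=f[...,0],f[...,1],f[...,2];w=np.clip(cond(r,g,b),0,None)
    n,l,st,ce=cv2.connectedComponentsWithStats((w>40).astype(np.uint8))
    if n<2:return None
    i=1+st[1:,4].argmax();w=w*cv2.dilate((l==i).astype(np.uint8),np.ones((3,3)))
    Y,X=np.mgrid[y0:y1,x0:x1];return np.array([(w*X).sum(),(w*Y).sum()])/w.sum(),st[i,4]
red=lambda r,g,b:r-np.maximum(g,b)-30
yel=lambda r,g,b:np.minimum(r,g)-b-70
blu=lambda r,g,b:b-np.maximum(r,g)-10
W={"top":{"knob":(165,200,190,220,red),"red":(194,218,206,230,red),"yellow":(202,218,212,230,yel),"blue":(183,219,195,230,blu),"pointer":(177,214,187,224,yel)},
"scene":{"knob":(166,182,178,194,red),"red":(180,218,190,232,red),"yellow":(187,220,196,232,yel),"blue":(170,218,180,230,blu),"pointer":(166,212,176,220,yel)}}
Z={"knob":.095,"red":.02,"yellow":.02,"blue":.02,"pointer":.04}
for n in Z:
    for k in C:
        w=W[k][n];r=blob(C[k],w[:4],w[4])
        print(n,k,None if r is None else (r[0],r[1],at_z(C[k],*r[0],Z[n])))
# base-plate corners in the pictures
ct=np.array([(83,228),(465,205),(470,320),(90,348)])/3.478+[130,130]
for p in ct: print("corner top",at_z(C["top"],*p,.008))
cs=np.array([(148,314),(532,398),(572,322)])/3.478+[100,130]
for p in cs: print("corner scene",at_z(C["scene"],*p,.008))
for k in C:
  for n,z in(("spindle_mid",.01),("jig",.008)):
    o=finder.outline_of(k,n)
    for q in o[:2]:
        ys,xs=np.nonzero(q["pixels"]);P=np.array([at_z(C[k],x,y,z)[:2] for x,y in zip(xs,ys)])
        print(k,n,round(q["confidence"],2),len(xs),"mean",P.mean(0),"rect",cv2.minAreaRect(P.astype(np.float32)*1000))
        if n=="spindle_mid":
            u,s,v=np.linalg.svd(P-P.mean(0));t=(P-P.mean(0))@v[0];print(" dir",v[0],"ends",P.mean(0)+v[0]*t.min(),P.mean(0)+v[0]*t.max())
for k in C:
  w=(215,120,240,172) if k=="top" else (232,160,252,205)
  r=blob(C[k],w,red);print("spout",k,r[0],at_z(C[k],*r[0],.115))
  r=blob(C[k],w,yel);print("body",k,r[0],at_z(C[k],*r[0],.06))
E
python3 meas.py
```

```text
knob scene (array([171.664 , 186.0692]), np.int32(15), array([0.5757, 0.2781, 0.095 ]))
knob top (array([174.7046, 209.417 ]), np.int32(20), array([0.5744, 0.2747, 0.095 ]))
red scene (array([185.1057, 224.7063]), np.int32(19), array([0.5379, 0.2221, 0.02  ]))
red top (array([199.8653, 223.7488]), np.int32(10), array([0.5409, 0.2224, 0.02  ]))
yellow scene (array([190.5974, 225.0358]), np.int32(9), array([0.5421, 0.2091, 0.02  ]))
yellow top (array([205.5129, 223.5172]), np.int32(7), array([0.5419, 0.2074, 0.02  ]))
blue scene (array([174.4551, 222.0384]), np.int32(19), array([0.5366, 0.2527, 0.02  ]))
blue top (array([188.7061, 224.3515]), np.int32(8), array([0.5386, 0.2521, 0.02  ]))
pointer scene None
pointer top None
corner top [0.6145 0.3522 0.008 ]
corner top [0.6393 0.0537 0.008 ]
corner top [0.5497 0.0481 0.008 ]
corner top [0.5213 0.3423 0.008 ]
corner scene [0.5233 0.344  0.008 ]
corner scene [0.5502 0.0462 0.008 ]
corner scene [0.6397 0.058  0.008 ]
scene spindle_mid 0.66 248 mean [0.4417 0.2193] rect ((442.76434326171875, 223.02056884765625), (132.0587921142578, 17.133134
[... 497 characters left out ...]
rect ((449.9669494628906, 225.3155059814453), (126.68643951416016, 12.004900932312012), 79.00241088867188)
 dir [0.1997 0.9799] ends [0.4368 0.1633] [0.4621 0.2875]
top jig 0.85 3638 mean [0.5826 0.2025] rect ((581.6992797851562, 204.1362762451172), (93.7098388671875, 304.2626647949219), 5.207808494567871)
spout scene [239.8931 172.0124] [0.6752 0.1404 0.115 ]
body scene [240.806  181.7627] [0.7205 0.1641 0.06  ]
spout top [223.554  156.3798] [0.7059 0.1563 0.115 ]Traceback (most recent call last):
  File "meas.py", line 39, in <module>
    r=blob(C[k],w,yel);print("body",k,r[0],at_z(C[k],*r[0],.06))
                                      ~^^^
TypeError: 'NoneType' object is not subscriptable
```

```bash
cat > go.py <<'E'
# usage: go.py x y z azimuth_of_closing_axis(deg)  -> shift/turn in tool axes from the present pose; jig: go.py j jx jy z az(rel. jig)
import sys
from h import *
from scipy.spatial.transform import Rotation as Ro
YAW=5.2;O=np.array([.5813,.200])
def jig(x,y):
    a=np.radians(YAW);return O+[x*np.cos(a)-y*np.sin(a),x*np.sin(a)+y*np.cos(a)]
def tojig(p):
    a=np.radians(YAW);d=np.array(p)[:2]-O;return np.array([d[0]*np.cos(a)+d[1]*np.sin(a),-d[0]*np.sin(a)+d[1]*np.cos(a)])
def go(x,y,z,az):
    s=bot.read_state();R=np.array(s["tcp_rot"]);a=np.radians(az)
    ty=np.array([np.cos(a),np.sin(a),0]);tz=np.array([0,0,-1.]);T=np.column_stack([np.cross(ty,tz),ty,tz])
    d=R.T@(np.array([x,y,z])-s["position"]);w=Ro.from_matrix(R.T@T).as_rotvec(degrees=True)
    print("t",s["time_s"],"pos",np.round(s["position"],4),"jig",tojig(s["position"]).round(4),"F",np.round(s["force"],1),"j",np.round(s["joint_positions"],0),"open",round(s["opening"]*.087,4))
    print("shift",d.round(4),"turn",w.round(2))
if __name__=="__main__":
    v=sys.argv[1:]
    if v[0]=="j":
        p=jig(float(v[1]),float(v[2]));go(*p,float(v[3]),float(v[4])+YAW)
    else: go(*map(float,v))
E
python3 go.py .2 .36 .3 77.06
python3 - <<'E'
from go import *
C=np.load("pics/caps.npy",allow_pickle=True).item()
for p in [(205.9,208.8)]: print("hole3",tojig(at_z(C["top"],*p,.039)))
E
```

```text
t 1.8 pos [0.1399 0.6091 0.2396] jig [-0.4025  0.4474] F [-0.5 -0.2  1. ] j [ 67.  30.  82.   0.  68. -10.] open 0.0871
shift [-0.1144 -0.2293 -0.0604] turn [-0. -0.  0.]
hole3 [-0.00058669  0.00524825]
```

The manual's scale: shifts go in shares of 0.3 m and turns go in shares of 180 degrees. Converting my numbers, -0.23 m / 0.3 = -0.7667, -0.114 m / 0.3 = -0.38, 57 degrees / 180 = 0.3167.

Call:
play_rows([
  [[-0.38,-0.7667,-0.2,0,0,0.3167],[-0.38,-0.7667,-0.2,0,0,0.3167],[-0.38,-0.7667,-0.2,0,0,0.3167],[-0.38,-0.7667,-0.2,0,0,0.3167],[-0.38,-0.7667,-0.2,0,0,0.3167],[-0.38,-0.7667,-0.2,0,0,0.3167],[-0.38,-0.7667,-0.2,0,0,0.3167],[-0.38,-0.7667,-0.2,0,0,0.3167]],
], fingers=0.044)

```text
time_s: 2.47
position: [0.1997, 0.3566, 0.3006]
tcp_rot: [[-0.334, 0.942, 0.001], [0.942, 0.334, -0.0], [-0.001, 0.001, -1.0]]
force: [-0.2, 0.8, 0.1]
opening: 0.53
grasp_force: 0.0
```

```bash
python3 go.py j -.15 .06 .3 0
```

```text
t 2.4667 pos [0.1997 0.3566 0.3006] jig [-0.3659  0.1905] F [-0.2  0.8  0.1] j [ 45.   8. 106.  -0.  65.  26.] open 0.0461
shift [-0.1799  0.1768  0.0008] turn [ 0.06  0.02 14.33]
```

To row units: -0.18 m / 0.3 = -0.6, 0.177 m / 0.3 = 0.59, 14.3 degrees / 180 = 0.0794.

Call:
play_rows([
  [[-0.6,0.59,0,0,0,0.0794],[-0.6,0.59,0,0,0,0.0794],[-0.6,0.59,0,0,0,0.0794],[-0.6,0.59,0,0,0,0.0794],[-0.6,0.59,0,0,0,0.0794],[-0.6,0.59,0,0,0,0.0794],[-0.6,0.59,0,0,0,0.0794]],
])

```text
time_s: 3.05
position: [0.4351, 0.2484, 0.3001]
tcp_rot: [[-0.095, 0.995, 0.008], [0.995, 0.095, -0.0], [-0.001, 0.007, -1.0]]
force: [0.6, 0.7, 0.4]
opening: 0.506
grasp_force: 0.0
```

```bash
python3 go.py j .0005 .0765 .16 0
```

```text
t 3.05 pos [0.4351 0.2484 0.3001] jig [-0.1412  0.0615] F [0.6 0.7 0.4] j [17. 16. 95. -0. 68. 12.] open 0.0441
shift [0.0146 0.1407 0.1411] turn [0.43 0.06 0.24]
```

Call:
play_rows([
  [[0.05,0.2,0.0667,0,0,0],[0.05,0.3333,0.2,0,0,0],[0.05,0.4667,0.3333,0,0,0],[0.05,0.47,0.4667,0,0,0],[0.05,0.47,0.4667,0,0,0],[0.05,0.47,0.4667,0,0,0],[0.05,0.47,0.4667,0,0,0],[0.05,0.47,0.4667,0,0,0]],
])

```text
time_s: 3.72
position: [0.5659, 0.2805, 0.1602]
tcp_rot: [[-0.101, 0.995, -0.0], [0.995, 0.101, 0.0], [0.0, -0.0, -1.0]]
force: [0.4, 0.2, -0.5]
opening: 0.504
grasp_force: 0.0
```

```bash
python3 go.py j .0005 .0765 .085 0; python3 - <<'E'
from h import *
a=imaging.capture("scene");b=imaging.capture("top")
x=cv2.resize(a["frame"][120:240,120:240],(400,400),interpolation=2);y=cv2.resize(b["frame"][150:270,130:250],(400,400),interpolation=2)
cv2.imwrite("pics/over_knob.png",np.hstack([x,y])[:,:,::-1])
E
```

```text
t 3.7167 pos [0.5659 0.2805 0.1602] jig [-0.008   0.0815] F [ 0.4  0.2 -0.5] j [16. 36. 85.  0. 59. 10.] open 0.0439
shift [-0.0051  0.0085  0.0752] turn [-0.   -0.01  0.58]
```

View pics/over_knob.png

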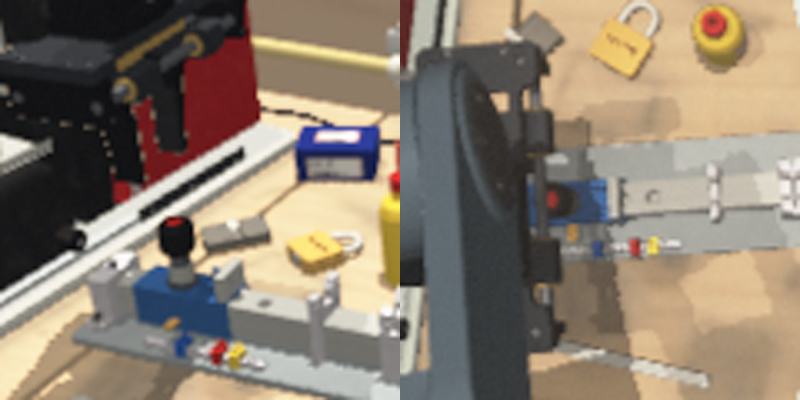

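To row units: 0.075 m / 0.3 = 0.25, 0.01 m / 0.3 = 0.0333, 0.6 degrees / 180 = 0.0033.

Call:
play_rows([
  [[-0.0167,0.0283,0.0333,0,0,0.0033],[-0.0167,0.0283,0.1,0,0,0.0033],[-0.0167,0.0283,0.15,0,0,0.0033],[-0.0167,0.0283,0.2,0,0,0.0033],[-0.0167,0.0283,0.25,0,0,0.0033],[-0.0167,0.0283,0.25,0,0,0.0033],[-0.0167,0.0283,0.25,0,0,0.0033]],
])

```text
time_s: 4.4
position: [0.5755, 0.2759, 0.0855]
tcp_rot: [[-0.09, 0.996, 0.001], [0.996, 0.09, 0.0], [0.0, 0.001, -1.0]]
force: [0.5, -0.3, -0.1]
opening: 0.507
grasp_force: 0.0
```

```bash
python3 go.py j .0005 .0765 .085 0; python3 - <<'E'
from h import *
a=imaging.capture("scene");b=imaging.capture("top")
x=cv2.resize(a["frame"][140:240,120:220],(400,400),interpolation=2);y=cv2.resize(b["frame"][150:250,140:240],(400,400),interpolation=2)
cv2.imwrite("pics/at_knob.png",np.hstack([x,y])[:,:,::-1])
E
```

```text
t 4.4 pos [0.5755 0.2759 0.0855] jig [0.0011 0.0761] F [ 0.5 -0.3 -0.1] j [16. 42. 87. -0. 51. 10.] open 0.0441
shift [ 0.0004 -0.0006  0.0005] turn [ 0.06 -0.01 -0.05]
```

View pics/at_knob.png

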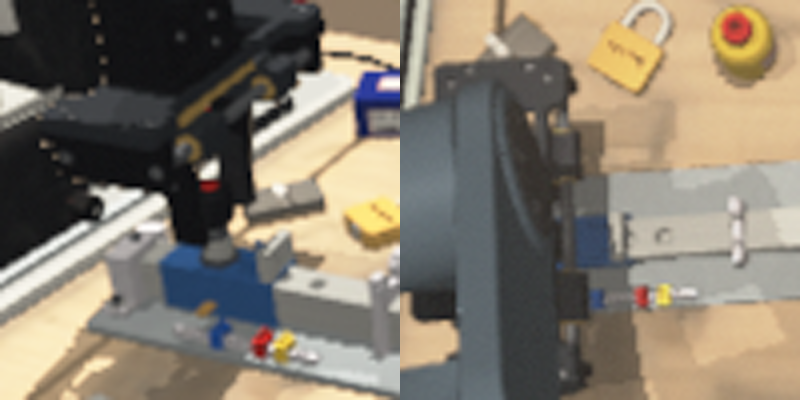

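Call:
play_rows([
  [[0,0,0,0,0,0],[0,0,0,0,0,0],[0,0,0,0,0,0],[0,0,0,0,0,0]],
], fingers=0.02)

```text
time_s: 4.83
position: [0.5734, 0.2759, 0.0852]
tcp_rot: [[-0.09, 0.996, -0.004], [0.996, 0.09, -0.001], [-0.0, -0.004, -1.0]]
force: [-3.6, -0.2, 4.2]
opening: 0.303
grasp_force: 30.0
```

```bash
python3 go.py j .0005 .0765 .095 0
```

```text
t 4.8333 pos [0.5734 0.2759 0.0852] jig [-0.001   0.0764] F [-3.6 -0.2  4.2] j [16. 42. 87.  0. 51. 10.] open 0.0264
shift [ 0.0001  0.0015 -0.0098] turn [-0.24  0.01 -0.04]
```

To row units: -0.012 m / 0.3 = -0.04, -0.002 m / 0.3 = -0.0067.

Call:
play_rows([
  [[0,-0.0067,-0.0133,0,0,0],[0,-0.0067,-0.0267,0,0,0],[0,-0.0067,-0.04,0,0,0],[0,-0.0067,-0.04,0,0,0],[0,-0.0067,-0.04,0,0,0]],
])

```text
time_s: 5.25
position: [0.5731, 0.2758, 0.0959]
tcp_rot: [[-0.09, 0.996, -0.001], [0.996, 0.09, -0.0], [0.0, -0.001, -1.0]]
force: [2.1, 1.2, -10.1]
opening: 0.304
grasp_force: 30.0
```

To row units: -0.042 m / 0.3 = -0.14, -0.038 m / 0.3 = -0.1267.

Call:
play_rows([
  [[-0.0267,0,0,0,0,0],[-0.0533,0,0,0,0,0],[-0.08,0,0,0,0,0],[-0.1067,0,0,0,0,0],[-0.1267,0,0,0,0,0],[-0.14,0,0,0,0,0],[-0.14,0,0,0,0,0],[-0.14,0,0,0,0,0]],
])

```text
time_s: 5.92
position: [0.5771, 0.2328, 0.0965]
tcp_rot: [[-0.09, 0.996, -0.0], [0.996, 0.09, -0.002], [-0.001, -0.001, -1.0]]
force: [1.6, -1.1, -11.6]
opening: 0.309
grasp_force: 30.0
```

```bash
cat > look.py <<'E'
import sys
from go import *
a=imaging.capture("scene");b=imaging.capture("top")
s=bot.read_state();print(s["time_s"],s["position"].round(4),tojig(s["position"]).round(4),np.round(s["force"],1))
x0,y0,u0,v0,w=map(int,sys.argv[2:7])
f=lambda c,x,y:cv2.resize(c["frame"][y:y+w,x:x+w],(400,400),interpolation=2)
cv2.imwrite("pics/"+sys.argv[1],np.hstack([f(a,x0,y0),f(b,u0,v0)])[:,:,::-1])
E
python3 look.py slid.png 130 160 150 170 80
```

```text
6.0167 [0.577  0.2334 0.0965] [-0.0012  0.0337] [  1.6  -1.1 -11.9]
```

View pics/slid.png

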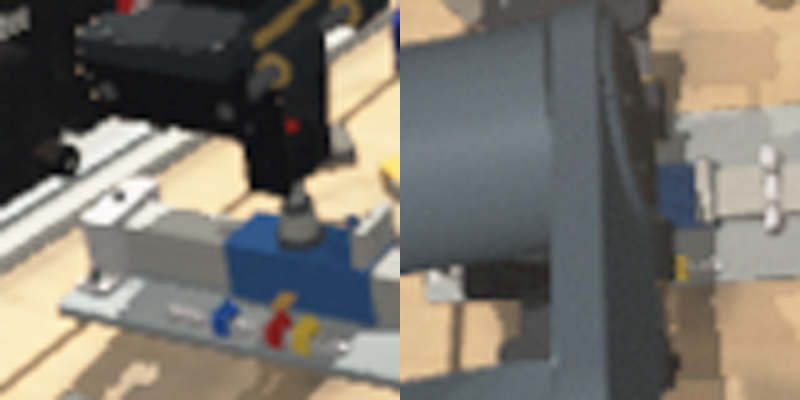

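To row units: 0.004 m / 0.3 = 0.0133, 0.002 m / 0.3 = 0.0067.

Call:
play_rows([
  [[0,0,0.0067,0,0,0],[0,0,0.0133,0,0,0],[0,0,0.0133,0,0,0],[0,0,0.0133,0,0,0]],
])

```text
time_s: 6.35
position: [0.577, 0.2341, 0.0925]
tcp_rot: [[-0.09, 0.996, -0.0], [0.996, 0.09, -0.0], [-0.0, -0.0, -1.0]]
force: [2.8, -0.9, -10.1]
opening: 0.312
grasp_force: 30.0
```

To row units: -0.04 m / 0.3 = -0.1333, -0.02 m / 0.3 = -0.0667, -21 degrees / 180 = -0.1167.

Call:
play_rows([
  [[0,0,0,0,0,0],[0,0,0,0,0,0],[0,0,0,0,0,0],[0,0,-0.0667,0,0,0],[0,0,-0.1333,0,0,0],[0,0,-0.1333,0,0,-0.0389],[0,0,-0.1333,0,0,-0.0778],[0,0,-0.1333,0,0,-0.1167]],
], fingers=0.046)

```text
time_s: 7.02
position: [0.5778, 0.2346, 0.1346]
tcp_rot: [[-0.446, 0.895, 0.003], [0.895, 0.446, 0.001], [-0.0, 0.003, -1.0]]
force: [0.0, 0.4, -0.3]
opening: 0.528
grasp_force: 0.0
```

To row units: -50 degrees / 180 = -0.2778.

Call:
play_rows([
  [[0,0,0,0,0,-0.2778],[0,0,0,0,0,-0.2778],[0,0,0,0,0,-0.2778],[0,0,0,0,0,-0.2778],[0,0,0,0,0,-0.2778],[0,0,0,0,0,-0.2778],[0,0,0,0,0,-0.2778],[0,0,0,0,0,-0.2778]],
])

```text
time_s: 7.68
position: [0.5775, 0.2345, 0.1339]
tcp_rot: [[-0.972, 0.237, 0.002], [0.237, 0.972, 0.001], [-0.002, 0.001, -1.0]]
force: [-0.1, 0.5, 0.3]
opening: 0.527
grasp_force: 0.0
```

```bash
python3 go.py .5768 .2341 .094 95.2;  python3 look.py free.png 130 160 150 170 80
```

```text
t 7.6833 pos [0.5775 0.2345 0.1339] jig [-0.0006  0.0347] F [-0.1  0.5  0.3] j [ 12.  37.  88.   0.  55. -64.] open 0.0459
shift [ 0.0007 -0.0006  0.0399] turn [  0.05   0.11 -18.91]
7.7833 [0.5774 0.2344 0.1335] [-0.0008  0.0346] [ 0.5 -0.3  0.5]
```

View pics/free.png

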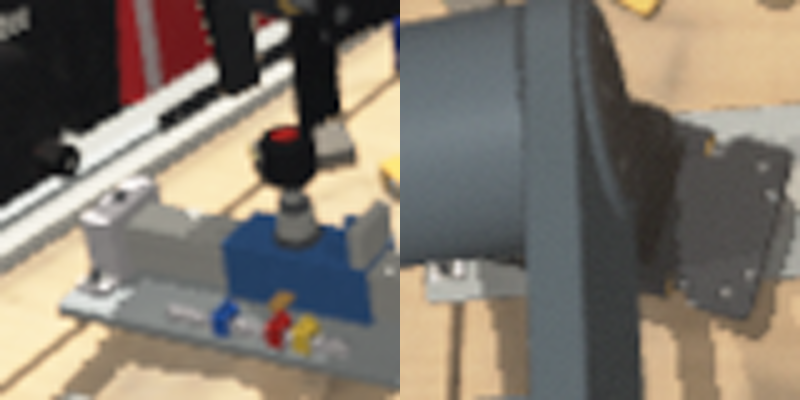

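To row units: 0.039 m / 0.3 = 0.13, 0.03 m / 0.3 = 0.1, -19 degrees / 180 = -0.1056.

Call:
play_rows([
  [[0.0033,0,0,0,0,-0.1056],[0.0033,0,0,0,0,-0.1056],[0.0033,0,0,0,0,-0.1056],[0.0033,0,0.0333,0,0,-0.1056],[0.0033,0,0.0667,0,0,-0.1056],[0.0033,0,0.1,0,0,-0.1056],[0.0033,0,0.13,0,0,-0.1056],[0.0033,0,0.13,0,0,-0.1056]],
])

```text
time_s: 8.45
position: [0.5742, 0.2338, 0.0906]
tcp_rot: [[-0.996, -0.089, -0.005], [-0.089, 0.996, -0.001], [0.005, -0.001, -1.0]]
force: [-1.2, -1.2, -0.7]
opening: 0.531
grasp_force: 0.0
```

Call:
play_rows([
  [[0,0,0,0,0,0],[0,0,0,0,0,0],[0,0,0,0,0,0]],
], fingers=0.032)

```text
time_s: 8.7
position: [0.5765, 0.2343, 0.0939]
tcp_rot: [[-0.996, -0.09, 0.001], [-0.09, 0.996, 0.0], [-0.001, 0.0, -1.0]]
force: [0.9, 0.2, -0.4]
opening: 0.402
grasp_force: 0.0
```

To row units: -0.004 m / 0.3 = -0.0133, -0.0035 m / 0.3 = -0.0117.

Call:
play_rows([
  [[0,-0.0023,0,0,0,0],[0,-0.0047,0,0,0,0],[0,-0.0067,0,0,0,0],[0,-0.0083,0,0,0,0],[0,-0.01,0,0,0,0],[0,-0.0117,0,0,0,0],[0,-0.0133,0,0,0,0],[0,-0.0133,0,0,0,0]],
])

```text
time_s: 9.37
position: [0.5765, 0.231, 0.0937]
tcp_rot: [[-0.996, -0.09, 0.0], [-0.09, 0.996, 0.001], [-0.001, 0.001, -1.0]]
force: [-0.1, 4.2, -0.2]
opening: 0.37
grasp_force: 1.8
```

To row units: -0.002 m / 0.3 = -0.0067, -0.0016 m / 0.3 = -0.0053.

Call:
play_rows([
  [[0,-0.0013,0,0,0,0],[0,-0.0027,0,0,0,0],[0,-0.004,0,0,0,0],[0,-0.0053,0,0,0,0],[0,-0.0067,0,0,0,0],[0,-0.0067,0,0,0,0]],
])

```text
time_s: 9.87
position: [0.5766, 0.2279, 0.0935]
tcp_rot: [[-0.996, -0.09, -0.0], [-0.09, 0.996, -0.0], [0.0, -0.0, -1.0]]
force: [0.0, 1.2, 0.2]
opening: 0.368
grasp_force: 0.6
```

Call:
play_rows([
  [[0,-0.0013,0,0,0,0],[0,-0.0027,0,0,0,0],[0,-0.004,0,0,0,0],[0,-0.0053,0,0,0,0],[0,-0.0067,0,0,0,0],[0,-0.0067,0,0,0,0]],
])

```text
time_s: 10.37
position: [0.5767, 0.2274, 0.0935]
tcp_rot: [[-0.996, -0.089, 0.0], [-0.089, 0.996, 0.002], [-0.0, 0.002, -1.0]]
force: [-1.5, 5.4, -0.2]
opening: 0.367
grasp_force: 2.9
```

```bash
python3 look.py drop.png 130 160 150 170 80; python3 go.py .5765 .2279 .094 95.2
```

```text
10.4667 [0.5766 0.2274 0.0935] [-0.0022  0.0277] [-0.4  5.6 -0. ]
t 10.4667 pos [0.5766 0.2274 0.0935] jig [-0.0022  0.0277] F [-0.4  5.6 -0. ] j [ 11.  41.  89.   0.  50. -84.] open 0.0322
shift [ 0.0001  0.0005 -0.0005] turn [ 0.1   0.01 -0.06]
```

View pics/drop.png

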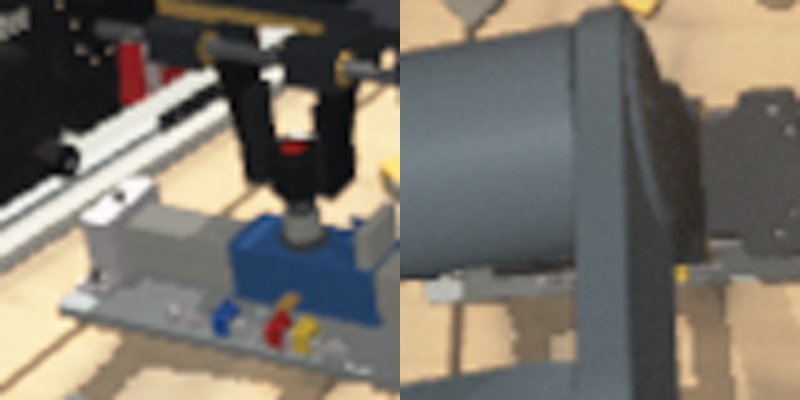

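The picture shows the knob dropped onto the housing: red dot from crop row 132 to 147, no stem gap left. The pointer sits just beside the red rider, so the pin is home. Next I ease off, open and leave.

To row units: 0.003 m / 0.3 = 0.01, 0.002 m / 0.3 = 0.0067.

Call:
play_rows([
  [[0,0.0067,0,0,0,0],[0,0.01,0,0,0,0],[0,0.01,0,0,0,0],[0,0.01,0,0,0,0]],
], fingers=0.042)

```text
time_s: 10.8
position: [0.5765, 0.2288, 0.0935]
tcp_rot: [[-0.996, -0.09, -0.0], [-0.09, 0.996, -0.001], [0.0, -0.001, -1.0]]
force: [0.3, 0.6, 0.4]
opening: 0.477
grasp_force: 0.0
```

To row units: 0.13 m / 0.3 = 0.4333, 0.105 m / 0.3 = 0.35, 42 degrees / 180 = 0.2333.

Call:
play_rows([
  [[0,0,-0.1,0,0,0],[0,0,-0.2,0,0,0],[0.1,-0.0167,-0.3,0,0,0.0389],[0.2333,-0.0167,-0.3,0,0,0.0778],[0.35,-0.0167,-0.3,0,0,0.1167],[0.4333,-0.0167,-0.3,0,0,0.1556],[0.4333,-0.0167,-0.3,0,0,0.1944],[0.4333,-0.0167,-0.3,0,0,0.2333]],
])

```text
time_s: 11.47
position: [0.4452, 0.212, 0.1839]
tcp_rot: [[-0.797, 0.604, -0.001], [0.604, 0.797, -0.001], [0.001, -0.002, -1.0]]
force: [1.1, -0.5, -0.2]
opening: 0.48
grasp_force: 0.0
```

To row units: 64.7 degrees / 180 = 0.3594.

Call:
play_rows([
  [[0,0,0,0,0,0.3594],[0,0,0,0,0,0.3594],[0,0,0,0,0,0.3594],[0,0,0,0,0,0.3594],[0,0,0,0,0,0.3594],[0,0,0,0,0,0.3594],[0,0,0,0,0,0.3594],[0,0,0,0,0,0.3594]],
])

```text
time_s: 12.13
position: [0.4475, 0.2122, 0.1836]
tcp_rot: [[0.078, 0.997, 0.0], [0.997, -0.078, -0.001], [-0.001, 0.0, -1.0]]
force: [0.1, -0.0, 0.4]
opening: 0.478
grasp_force: 0.0
```

```bash
cat > m2.py <<'E'
from go import *
a=imaging.capture("scene");b=imaging.capture("top")
f=a["frame"].astype(float);w=np.clip(f[...,0]-f[...,1:].max(2)-30,0,None);m=np.zeros_like(w);m[178:200,178:200]=1;w=w*m
Y,X=np.mgrid[:384,:512];u,v=(w*X).sum()/w.sum(),(w*Y).sum()/w.sum()
print("knob dot",u,v,"z95",tojig(at_z(a,u,v,.095)),"z102",tojig(at_z(a,u,v,.102)))
C=np.load("pics/caps.npy",allow_pickle=True).item()["top"]
for n,p in(("rest",(328/3.478+130,270/3.478+130)),("block near",(397/3.478+130,265/3.478+130)),("block far",(464/3.478+130,262/3.478+130))): print(n,tojig(at_z(C,*p,.064)))
for n in("spindle_mid",):
  for k,c in(("top",b),("scene",a)):
    o=finder.outline_of(k,n)
    for q in o[:2]:
        ys,xs=np.nonzero(q["pixels"]);P=np.array([at_z(c,x,y,.01)[:2] for x,y in zip(xs,ys)])
        print(k,q["confidence"],cv2.minAreaRect(P.astype(np.float32)*1000))
b2=b["frame"][185:285,150:300];s2=a["frame"][165:265,110:260]
cv2.imwrite("pics/m2.png",cv2.resize(np.vstack([b2,s2])[:,:,::-1],(450,600),interpolation=2))
E
python3 m2.py; python3 go.py .448 .2245 .1 -11.5
```

```text
knob dot 188.07991360691145 189.03455723542118 z95 [0.00128204 0.03229079] z102 [-0.00944003  0.02527737]
rest [-0.00225722 -0.04507638]
block near [-0.00203947 -0.09589806]
block far [-0.00318938 -0.14516535]
top 0.38 ((440.11279296875, 185.14881896972656), (38.92396545410156, 9.388511657714844), 75.62918090820312)
t 12.3333 pos [0.4475 0.2123 0.1836] jig [-0.1321  0.0244] F [ 0.3  0.6 -0.1] j [ 12.  25. 104.  -0.  51.  16.] open 0.0417
shift [ 0.0122 -0.0004  0.0836] turn [0.   0.02 7.54]
```

View pics/m2.png

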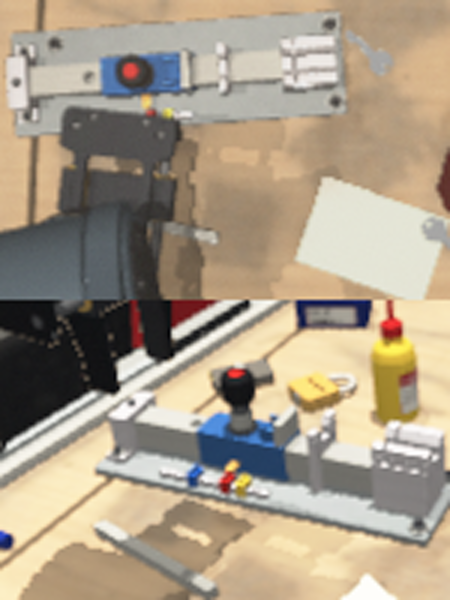

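Knob home is confirmed (same height fit as at the start; travel ≈ 46 mm). Pointer at crop (231,466) is next to the red rider (227,482). Next I grasp the bar.

To row units: 0.155 m / 0.3 = 0.5167, 0.02 m / 0.3 = 0.0667, 8 degrees / 180 = 0.0444.

Call:
play_rows([
  [[0.0667,0,0.1,0,0,0.0389],[0.0667,0,0.2,0,0,0.0444],[0.0667,0,0.3,0,0,0.0444],[0.0667,0,0.4,0,0,0.0444],[0.0667,0,0.4667,0,0,0.0444],[0.0667,0,0.5167,0,0,0.0444],[0.0667,0,0.5167,0,0,0.0444],[0.0667,0,0.5167,0,0,0.0444]],
])

```text
time_s: 13.0
position: [0.4486, 0.2324, 0.028]
tcp_rot: [[0.209, 0.978, -0.002], [0.978, -0.209, -0.001], [-0.001, -0.002, -1.0]]
force: [-0.4, -0.0, 0.7]
opening: 0.479
grasp_force: 0.0
```

```bash
python3 go.py .4496 .2323 .019 -12; python3 look.py bar.png 130 200 150 200 80
```

```text
t 13.0 pos [0.4486 0.2324 0.028 ] jig [-0.1292  0.0443] F [-0.4 -0.   0.7] j [ 15.  42. 108.  -0.  31.  27.] open 0.0416
shift [0.0002 0.001  0.009 ] turn [-0.1   0.05 -0.04]
13.1 [0.4496 0.2327 0.0293] [-0.1282  0.0445] [-0.5 -0.3  0.5]
```

View pics/bar.png

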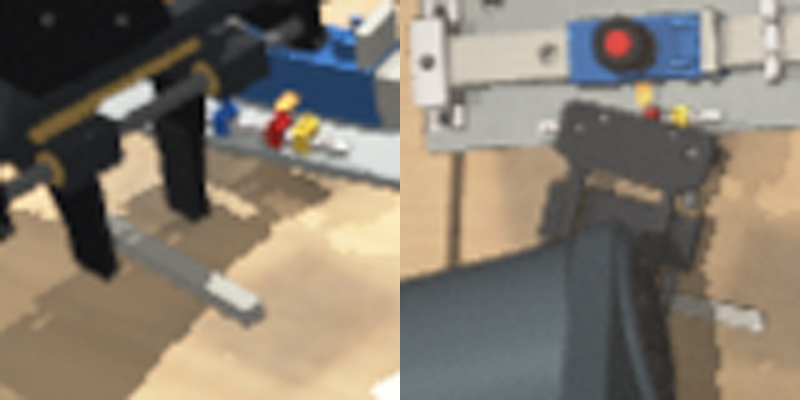

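The bar lies between the two fingers (scene crop, bar crossing at ~(130,240) with fingers at (90,260) and (190,200)). I go down the last 10 mm and close.

To row units: 0.01 m / 0.3 = 0.0333, 0.005 m / 0.3 = 0.0167.

Call:
play_rows([
  [[0,0,0.0167,0,0,0],[0,0,0.0333,0,0,0],[0,0,0.0333,0,0,0],[0,0,0.0333,0,0,0]],
])

```text
time_s: 13.43
position: [0.4489, 0.2326, 0.0187]
tcp_rot: [[0.21, 0.978, 0.0], [0.978, -0.21, 0.0], [0.0, 0.0, -1.0]]
force: [0.3, 0.1, -0.0]
opening: 0.485
grasp_force: 0.0
```

Call:
play_rows([
  [[0,0,0,0,0,0],[0,0,0,0,0,0],[0,0,0,0,0,0],[0,0,0,0,0,0],[0,0,0,0,0,0],[0,0,0,0,0,0]],
], fingers=0.004)

```text
time_s: 13.93
position: [0.4489, 0.2326, 0.0186]
tcp_rot: [[0.21, 0.978, -0.0], [0.978, -0.21, 0.0], [0.0, -0.0, -1.0]]
force: [-0.4, 0.7, 0.3]
opening: 0.117
grasp_force: 0.2
```

Call:
play_rows([
  [[0,0,0,0,0,0],[0,0,0,0,0,0],[0,0,0,0,0,0]],
])

```text
time_s: 14.18
position: [0.4489, 0.2326, 0.0186]
tcp_rot: [[0.21, 0.978, 0.0], [0.978, -0.21, -0.0], [-0.0, 0.0, -1.0]]
force: [-0.1, -0.0, 0.6]
opening: 0.11
grasp_force: 30.0
```

To row units: -0.12 m / 0.3 = -0.4, -0.09 m / 0.3 = -0.3.

Call:
play_rows([
  [[0,0,-0.0667,0,0,0],[0,0,-0.1667,0,0,0],[0,0,-0.3,0,0,0],[0,0,-0.4,0,0,0],[0,0,-0.4,0,0,0]],
])

```text
time_s: 14.6
position: [0.4523, 0.2337, 0.1437]
tcp_rot: [[0.21, 0.978, 0.011], [0.978, -0.21, 0.003], [0.005, 0.01, -1.0]]
force: [1.1, 0.2, -0.0]
opening: 0.111
grasp_force: 30.0
```

```bash
cat > bar.py <<'E'
from go import *
a=imaging.capture("scene");b=imaging.capture("top");s=bot.read_state()
zc=s["position"][2]-.0135
for k,c in(("top",b),("scene",a)):
    for q in finder.outline_of(k,"spindle_mid")[:2]:
        ys,xs=np.nonzero(q["pixels"]);P=np.array([at_z(c,x,y,zc)[:2] for x,y in zip(xs,ys)])
        J=np.array([tojig(p) for p in P]);lo=J[J[:,1]<np.percentile(J[:,1],6)].mean(0);hi=J[J[:,1]>np.percentile(J[:,1],94)].mean(0)
        print(k,round(q["confidence"],2),len(xs),"jig ends",lo.round(4),hi.round(4),"range",J[:,1].min().round(4),J[:,1].max().round(4),"rect",np.round(cv2.minAreaRect(P.astype(np.float32)*1000)[1],1),"deg",np.degrees(np.arctan2(-(hi-lo)[0],(hi-lo)[1])).round(1))
E
python3 bar.py; python3 go.py j -.001 -.080 .139 0
```

```text
top 0.63 84 jig ends [-0.1441 -0.0229] [-0.1369  0.0162] range -0.0243 0.0177 rect [42.8 10.6] deg -10.5
scene 0.67 207 jig ends [-0.1438 -0.0182] [-0.1015  0.1039] range -0.0211 0.1091 rect [139.1  21. ] deg -19.1
scene 0.33 444 jig ends [-0.0575 -0.1428] [ 0.0632 -0.0746] range -0.1476 -0.0683 rect [169.1  33.6] deg -60.5
t 14.8 pos [0.4478 0.2322 0.1375] jig [-0.13    0.0442] F [-0.5 -0.2 -0.8] j [ 15.  30. 105.  -0.  45.  27.] open 0.0096
shift [-0.0801  0.1602 -0.0018] turn [ -0.14   0.05 -17.33]
```

To row units: 0.16 m / 0.3 = 0.5333, -0.082 m / 0.3 = -0.2733, -17.3 degrees / 180 = -0.0961.

Call:
play_rows([
  [[-0.0667,0.1333,-0.01,0,0,-0.0333],[-0.1333,0.25,-0.01,0,0,-0.0667],[-0.2,0.3667,-0.01,0,0,-0.0944],[-0.25,0.4833,-0.01,0,0,-0.0961],[-0.2733,0.5333,-0.01,0,0,-0.0961],[-0.2733,0.5333,-0.01,0,0,-0.0961],[-0.2733,0.5333,-0.01,0,0,-0.0961],[-0.2733,0.5333,-0.01,0,0,-0.0961]],
])

```text
time_s: 15.47
position: [0.5856, 0.1192, 0.1395]
tcp_rot: [[-0.09, 0.996, -0.006], [0.996, 0.09, 0.0], [0.001, -0.006, -1.0]]
force: [-0.5, 0.8, -1.0]
opening: 0.108
grasp_force: 30.0
```

```bash
python3 bar.py; python3 go.py j -.001 -.082 .090 0
```

```text
scene 0.76 205 jig ends [-0.0043 -0.1466] [-0.0014 -0.0272] range -0.1506 -0.0226 rect [ 24. 128.] deg -1.4
t 15.6667 pos [0.5867 0.1198 0.1412] jig [-0.0019 -0.0803] F [ 0.1  0.2 -0.3] j [ 1. 35. 91.  0. 54. -4.] open 0.0098
shift [-0.0017  0.001   0.0512] turn [-0.1  -0.01  0.06]
```

To row units: 0.053 m / 0.3 = 0.1767, 0.001 m / 0.3 = 0.0033.

Call:
play_rows([
  [[0,0.0033,0.05,0,0,0],[0,0.0033,0.1,0,0,0],[0,0.0033,0.15,0,0,0],[0,0.0033,0.1767,0,0,0],[0,0.0033,0.1767,0,0,0],[0,0.0033,0.1767,0,0,0]],
])

```text
time_s: 16.17
position: [0.5887, 0.1193, 0.0885]
tcp_rot: [[-0.091, 0.996, -0.001], [0.996, 0.091, -0.0], [0.0, -0.001, -1.0]]
force: [0.5, 0.2, -0.5]
opening: 0.109
grasp_force: 30.0
```

```bash
python3 bar.py; python3 go.py j -.001 -.080 .070 0
```

```text
scene 0.63 232 jig ends [-0.0024 -0.1495] [ 0.0004 -0.0272] range -0.1533 -0.0232 rect [ 24.7 130.1] deg -1.3
t 16.3667 pos [0.5898 0.119  0.0896] jig [ 0.0011 -0.0815] F [-0.3 -0.3 -0.3] j [ 1. 40. 92.  0. 48. -4.] open 0.0097
shift [ 0.0015 -0.0021  0.0196] turn [ 0.11  0.01 -0.03]
```

To row units: 0.013 m / 0.3 = 0.0433, -0.0026 m / 0.3 = -0.0087.

Call:
play_rows([
  [[0.0033,-0.0087,0.0067,0,0,0],[0.0033,-0.0087,0.0133,0,0,0],[0.0033,-0.0087,0.0217,0,0,0],[0.0033,-0.0087,0.03,0,0,0],[0.0033,-0.0087,0.0367,0,0,0],[0.0033,-0.0087,0.0433,0,0,0],[0.0033,-0.0087,0.0433,0,0,0]],
])

```text
time_s: 16.95
position: [0.5867, 0.1196, 0.0751]
tcp_rot: [[-0.09, 0.996, 0.0], [0.996, 0.09, -0.0], [-0.0, 0.0, -1.0]]
force: [1.0, -0.0, -0.8]
opening: 0.109
grasp_force: 30.0
```

To row units: 0.006 m / 0.3 = 0.02, 0.0045 m / 0.3 = 0.015.

Call:
play_rows([
  [[0,0,0.005,0,0,0],[0,0,0.01,0,0,0],[0,0,0.015,0,0,0],[0,0,0.02,0,0,0],[0,0,0.02,0,0,0]],
])

```text
time_s: 17.37
position: [0.5867, 0.1196, 0.0693]
tcp_rot: [[-0.09, 0.996, 0.001], [0.996, 0.09, 0.0], [-0.0, 0.001, -1.0]]
force: [0.6, -0.1, -2.3]
opening: 0.11
grasp_force: 30.0
```

To row units: 0.0015 m / 0.3 = 0.005, 0.001 m / 0.3 = 0.0033.

Call:
play_rows([
  [[0,0,0.0017,0,0,0],[0,0,0.0033,0,0,0],[0,0,0.005,0,0,0],[0,0,0.005,0,0,0]],
])

```text
time_s: 17.7
position: [0.5867, 0.1196, 0.0686]
tcp_rot: [[-0.09, 0.996, 0.001], [0.996, 0.09, -0.0], [-0.0, 0.001, -1.0]]
force: [0.4, -0.7, 4.5]
opening: 0.108
grasp_force: 30.0
```

To row units: 0.004 m / 0.3 = 0.0133, -0.001 m / 0.3 = -0.0033.

Call:
play_rows([
  [[0,0,-0.0033,0,0,0],[0.0033,0,-0.0033,0,0,0],[0.0067,0,-0.0033,0,0,0],[0.01,0,-0.0033,0,0,0],[0.0117,0,-0.0033,0,0,0],[0.0133,0,-0.0033,0,0,0],[0.0133,0,-0.0033,0,0,0]],
])

```text
time_s: 18.28
position: [0.5863, 0.1237, 0.069]
tcp_rot: [[-0.09, 0.996, 0.0], [0.996, 0.09, 0.0], [-0.0, 0.0, -1.0]]
force: [1.8, -0.6, -1.1]
opening: 0.109
grasp_force: 30.0
```

To row units: 0.0015 m / 0.3 = 0.005, 0.0012 m / 0.3 = 0.004.

Call:
play_rows([
  [[0.001,0,0,0,0,0],[0.002,0,0,0,0,0],[0.003,0,0,0,0,0],[0.004,0,0,0,0,0],[0.005,0,0,0,0,0],[0.005,0,0,0,0,0]],
])

```text
time_s: 18.78
position: [0.5862, 0.1251, 0.0691]
tcp_rot: [[-0.09, 0.996, 0.0], [0.996, 0.09, -0.0], [-0.0, 0.0, -1.0]]
force: [2.3, -1.0, 0.3]
opening: 0.11
grasp_force: 30.0
```

To row units: 0.0015 m / 0.3 = 0.005, 0.0005 m / 0.3 = 0.0017.

Call:
play_rows([
  [[0.001,0.0017,0,0,0,0],[0.002,0.0017,0,0,0,0],[0.003,0.0017,0,0,0,0],[0.004,0.0017,0,0,0,0],[0.005,0.0017,0,0,0,0],[0.005,0.0017,0,0,0,0]],
])

```text
time_s: 19.28
position: [0.5861, 0.1268, 0.069]
tcp_rot: [[-0.09, 0.996, -0.001], [0.996, 0.09, 0.0], [0.0, -0.001, -1.0]]
force: [1.5, -0.9, -2.1]
opening: 0.108
grasp_force: 30.0
```

To row units: 0.0012 m / 0.3 = 0.004, 0.0009 m / 0.3 = 0.003.

Call:
play_rows([
  [[0.001,0,0,0,0,0],[0.002,0,0,0,0,0],[0.003,0,0,0,0,0],[0.004,0,0,0,0,0],[0.004,0,0,0,0,0]],
])

```text
time_s: 19.7
position: [0.5859, 0.128, 0.069]
tcp_rot: [[-0.09, 0.996, -0.001], [0.996, 0.09, 0.0], [0.0, -0.001, -1.0]]
force: [-0.0, -0.7, -0.7]
opening: 0.113
grasp_force: 30.0
```

Call:
play_rows([
  [[0.001,0,0,0,0,0],[0.002,0,0,0,0,0],[0.003,0,0,0,0,0],[0.004,0,0,0,0,0],[0.004,0,0,0,0,0]],
])

```text
time_s: 20.12
position: [0.5858, 0.1289, 0.069]
tcp_rot: [[-0.09, 0.996, -0.001], [0.996, 0.09, -0.0], [-0.0, -0.001, -1.0]]
force: [0.8, -1.5, -0.1]
opening: 0.107
grasp_force: 30.0
```

```bash
python3 bar.py; python3 go.py j -.001 -.071 .069 0
```

```text
scene 0.62 83 jig ends [-0.0006 -0.1389] [-0.0005 -0.012 ] range -0.1415 -0.0097 rect [ 19.4 131.3] deg -0.1
t 20.3167 pos [0.5859 0.129  0.069 ] jig [-0.0019 -0.0711] F [-0.  -1.8 -1.3] j [ 2. 42. 93. -0. 45. -3.] open 0.0097
shift [ 0.0001  0.0009 -0.    ] turn [-0.03  0.   -0.03]
```

To row units: 0.0006 m / 0.3 = 0.002, 0.0003 m / 0.3 = 0.001.

Call:
play_rows([
  [[0.001,0,0,0,0,0],[0.002,0,0,0,0,0],[0.002,0,0,0,0,0],[0.002,0,0,0,0,0]],
])

```text
time_s: 20.65
position: [0.5858, 0.1297, 0.069]
tcp_rot: [[-0.09, 0.996, -0.001], [0.996, 0.09, 0.0], [0.0, -0.001, -1.0]]
force: [-0.3, -1.4, -0.7]
opening: 0.111
grasp_force: 30.0
```

To row units: 0.0006 m / 0.3 = 0.002, 0.0003 m / 0.3 = 0.001.

Call:
play_rows([
  [[0.001,0,0,0,0,0],[0.002,0,0,0,0,0],[0.002,0,0,0,0,0],[0.002,0,0,0,0,0]],
])

```text
time_s: 20.98
position: [0.5858, 0.1303, 0.069]
tcp_rot: [[-0.09, 0.996, -0.0], [0.996, 0.09, 0.0], [0.0, -0.0, -1.0]]
force: [-0.4, -1.7, 0.0]
opening: 0.111
grasp_force: 30.0
```

To row units: 0.0009 m / 0.3 = 0.003, 0.0006 m / 0.3 = 0.002.

Call:
play_rows([
  [[0.001,0,0,0,0,0],[0.002,0,0,0,0,0],[0.003,0,0,0,0,0],[0.003,0,0,0,0,0]],
])

```text
time_s: 21.32
position: [0.5858, 0.1305, 0.069]
tcp_rot: [[-0.091, 0.996, -0.0], [0.996, 0.091, -0.001], [-0.001, -0.0, -1.0]]
force: [-0.3, -5.6, -0.4]
opening: 0.113
grasp_force: 30.0
```

To row units: 0.0006 m / 0.3 = 0.002, 0.0003 m / 0.3 = 0.001.

Call:
play_rows([
  [[0.001,0,0,0,0,0],[0.002,0,0,0,0,0],[0.002,0,0,0,0,0],[0.002,0,0,0,0,0]],
])

```text
time_s: 21.65
position: [0.5859, 0.1306, 0.0691]
tcp_rot: [[-0.091, 0.996, -0.0], [0.996, 0.091, -0.002], [-0.002, -0.0, -1.0]]
force: [-0.6, -6.4, 0.2]
opening: 0.105
grasp_force: 30.0
```

To row units: -0.001 m / 0.3 = -0.0033, -0.0005 m / 0.3 = -0.0017.

Call:
play_rows([
  [[-0.0017,0,0.0017,0,0,0],[-0.0033,0,0.0017,0,0,0],[-0.0033,0,0.0017,0,0,0]],
])

```text
time_s: 21.9
position: [0.586, 0.1305, 0.0688]
tcp_rot: [[-0.09, 0.996, 0.0], [0.996, 0.09, -0.0], [-0.0, 0.0, -1.0]]
force: [-1.5, -3.4, 1.8]
opening: 0.107
grasp_force: 30.0
```

Call:
play_rows([
  [[0,0,0,0,0,0],[0,0,0,0,0,0],[0,0,0,0,0,0],[0,0,0,0,0,0]],
], fingers=0.03)

```text
time_s: 22.23
position: [0.5861, 0.1314, 0.0686]
tcp_rot: [[-0.09, 0.996, 0.0], [0.996, 0.09, 0.001], [0.001, 0.001, -1.0]]
force: [-0.6, 0.5, 0.4]
opening: 0.305
grasp_force: 0.0
```

Call:
play_rows([
  [[0,0,-0.0167,0,0,0],[0,0,-0.05,0,0,0],[0,0,-0.1,0,0,0],[0,0,-0.1667,0,0,0],[0,0,-0.2667,0,0,0],[0,0,-0.3667,0,0,0],[0,-0.1333,-0.4,0,0,0],[0,-0.2667,-0.4,0,0,0]],
])

```text
time_s: 22.9
position: [0.5104, 0.1236, 0.1929]
tcp_rot: [[-0.09, 0.996, 0.012], [0.996, 0.09, 0.001], [-0.001, 0.012, -1.0]]
force: [-0.2, 0.1, 0.4]
opening: 0.348
grasp_force: 0.0
```

To row units: -0.1 m / 0.3 = -0.3333, -0.06 m / 0.3 = -0.2.

Call:
play_rows([
  [[0,-0.1,0,0,0,0],[0,-0.2,0,0,0,0],[0,-0.3333,0,0,0,0],[0,-0.3333,0,0,0,0],[0,-0.3333,0,0,0,0]],
])

```text
time_s: 23.32
position: [0.4034, 0.1147, 0.1891]
tcp_rot: [[-0.09, 0.996, -0.002], [0.996, 0.09, 0.0], [0.0, -0.002, -1.0]]
force: [0.9, 0.7, -0.7]
opening: 0.344
grasp_force: 0.0
```

```bash
sed -i 's/^zc=.*/zc=.058/' bar.py; python3 bar.py; sed -i '/finder.outline_of/,$d' m2.py; sed -i '/^for n in("spindle_mid"/,$d' m2.py; python3 m2.py; python3 - <<'E'
from go import *
for k in("scene","top"):
    imaging.capture(k)
    for n in("oil","padlock","cylinder","spindle_mid","stop_face","pointer","rider_red"):
        print(k,n,[(np.round(x["at"],3).tolist(),tojig(x["at"]).round(3).tolist(),round(x["confidence"],2)) for x in finder.recognise(k,n)[:2]])
E
```

```text
top 0.56 195 jig ends [ 0.0004 -0.1355] [-0.0001 -0.0169] range -0.1394 -0.013 rect [ 10.3 126.5] deg 0.2
scene 0.76 135 jig ends [-0.0031 -0.1386] [-0.0016 -0.0169] range -0.1428 -0.0141 rect [ 20.6 128.8] deg -0.7
knob dot 194.66666666666666 186.11111111111111 z95 [0.01928498 0.02420296] z102 [0.00826427 0.0173237 ]
rest [-0.00225722 -0.04507638]
block near [-0.00203947 -0.09589806]
block far [-0.00318938 -0.14516535]
scene oil [([0.696, 0.158, 0.048], [0.11, -0.053], 0.59), ([0.712, 0.064, 0.033], [0.118, -0.148], 0.56)]
scene padlock [([0.7, 0.232, 0.013], [0.121, 0.021], 0.72)]
scene cylinder [([0.703, 0.301, 0.019], [0.13, 0.089], 0.61)]
scene spindle_mid [([0.581, 0.13, 0.059], [-0.007, -0.07], 0.66)]
scene stop_face [([0.565, 0.219, 0.038], [-0.015, 0.021], 0.71)]
scene pointer [([0.564, 0.217, 0.035], [-0.016, 0.019], 0.83)]
scene rider_red []
top oil [([0.704, 0.154, 0.078], [0.118, -0.057], 0.58)]
top padlock [([0.712, 0.234, 0.012], [0.133, 0.022], 0.54)]
top cylinder [([0.703, 0.321, 0.014], [0.132, 0.109], 0.78)]
top spindle_mid [([0.588, 0.124, 0.058], [0.0, -0.077], 0.6)]
top stop_face [([0.576, 0.228, 0.042], [-0.003, 0.028], 0.88)]
top pointer [([0.578, 0.224, 0.044], [-0.001, 0.025], 0.87)]
top rider_red []
```

```bash
python3 - <<'E'
from go import *
for k,win in(("scene",(175,165,215,205)),("top",(178,195,205,222))):
    c=imaging.capture(k);x0,y0,x1,y1=win
    f=c["frame"].astype(float)[y0:y1,x0:x1];w=f[...,0]-f[...,1:].max(2)
    n,l,st,ce=cv2.connectedComponentsWithStats((w>40).astype(np.uint8))
    print(k,[(st[i,4],ce[i]+[x0,y0],[tojig(at_z(c,*(ce[i]+[x0,y0]),z)).round(4).tolist() for z in(.095,.102)]) for i in range(1,n)])
    ys,xs=np.nonzero(f.max(2)<60);print(" dark px",len(xs))
    print(" tcp at px",proj(c,bot.read_state()["position"]+[0,0,.05]).round())
E
```

```text
scene [(np.int32(4), array([213.5, 192. ]), [[0.0078, -0.0326], [-0.003, -0.0385]]), (np.int32(2), array([207.5, 194.5]), [[-0.0073, -0.0244], [-0.0179, -0.0305]]), (np.int32(3), array([213., 198.]), [[-0.0176, -0.0438], [-0.028, -0.0496]])]
 dark px 558
 tcp at px [177. 175.]
top [(np.int32(26), array([192.19230769, 208.19230769]), [[-0.0, 0.0318], [-0.0005, 0.0306]]), (np.int32(1), array([197., 217.]), [[-0.0225, 0.0211], [-0.0228, 0.02]]), (np.int32(1), array([200., 221.]), [[-0.0328, 0.0142], [-0.033, 0.0132]])]
 dark px 4
 tcp at px [235. 291.]
```

```bash
python3 -c "
from rig import bot
print(bot.hand_in())"
```

```text
the job is handed in; nothing more can be done
None
```

I set the stop and handed the job in: the pin is home in the hole at the red rider, and the bar lies released in the channel, brought up to the stop plate with about 6 N. The oil bottle, padlock and lock cylinder showed no disturbance in the last check. No verdict came back, and I last saw the knob seated before laying the bar.

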